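# Draw the controller drawer out of its demo case with the hook

### The job

Take the yellow hook tool from its blue cradle, put its pin down into the ring on the red-fronted drawer and draw the drawer gently out of the black case until you feel it come up against its hidden end stop; keep a firm but gentle pull (about 12 N, never 20 N) on it there for half a second, hook still in the ring. Then unhook, leaving the drawer out, and lay the hook back in its cradle. Move the drawer only with the hook, never load it roughly, and leave the other things on the table where they are.

Things in the scene. Friction and masses are not known exactly. Their poses are not given: they have to be found in the camera images.
- housing: Fixed black case. Origin on the table under the middle of the drawer front when shut; +x points into the case (the drawer comes out along -x). Base plate 170 wide, 8 thick, x = -135 to 200 mm, with side guides in front (inner faces y = +-64, tops z = 22); covered part x = 35 to 200, 70 high. A rigid stop hidden inside halts the drawer with the ring centre anywhere from x = -95 to -125: not measured, feel for it.
- eye (a point): Centre of the drawer's orange pull ring, 34 mm over the table. The ring lies flat (hole axis vertical): round wire 6 mm thick, hole about 12 mm, outside 24 mm. Axes as the drawer's: -x points out of the case, along the pull. At the start the ring is at about x = -30 to -18 mm in the case's frame.
- drawer: Loose drawer, about 0.35 kg, with a green circuit board and red front (120 wide, top 50 mm over the table). Origin under the middle of its front face, which is 30 mm behind the ring's centre. It slides on the base plate with about 0.5 to 4 N of friction and 2 mm of side play each way.
- hook_grip (a point): Centre of the hook tool's yellow handle, a bar 100 long (x) x 22 wide (y) x 28 high (z) mm; 0.12 kg. +x points along the handle to the hook end, z up. Grip it from above across its 22 mm width, in the middle. Lying in the cradle this point is 48 mm over the table.
- hook_tip (a point): Lower end of the hook's pin. A 6 mm steel shank leaves the handle's +x end at mid height and bends straight down 86 mm ahead of the handle's centre; the round-ended 6 mm pin ends 36 mm below the handle's centre height. Axes as the handle's.
- cradle: Fixed cradle of the hook. Origin on the table under its middle; base 115 x 60 x 6 mm. Two blue saddles at x = +-41 mm (10 thick) carry the handle's underside 34 mm over the table, between lips 28 mm apart with tops 44 over the table. The hook lies along x, hook end to +x. It may stand left or right on the table; the mug stands at the other place.
- mug: Mug, 82 across, 95 high, origin under its centre: leave alone.
- can: Drink can, 58 across, 150 high, origin under its centre: leave alone.
- remote: Black remote control, 170 x 45 x 18 mm, origin under its centre: leave alone.
Things that resemble listed ones, but are neither listed nor needed, are in the scene too. Leave any brown look-alike of the part that bears hook_grip alone. What is shaped like the drawer but purple is not meant.

How it is judged:
On the way, in this order (a step that is already met when the one before it is completed fails the run):
1. the hook's pin stands in the drawer's ring (horizontal distance between hook_tip and eye below 0.009 m and z of hook_tip in the frame of eye below -0.003 m), for 0.2 s.
2. with the pin in the ring, the drawer is drawn out to its stop and held there under a firm pull (all of step 1 and x of eye in the frame of housing below -0.09 m and contact force between hook and drawer above 8 N and linear speed of drawer below 0.01 m/s), for 0.3 s.
At the end, for the whole second after the job is handed in: The drawer is at rest and out (ring centre at least 85 mm ahead of the case's origin, along the pull), and the hook lies at rest and level in its cradle on both saddles, between the lips, hook end the same way as before, its handle's centre within 20 mm lengthwise of the cradle's middle (x of eye in the frame of housing below -0.085 m and linear speed of each of drawer, hook below 0.01 m/s and x of hook_grip in the frame of cradle between -0.02 and 0.02 m and y of hook_grip in the frame of cradle between -0.006 and 0.006 m and z of hook_grip in the frame of cradle between 0.044 and 0.052 m and x of hook_tip in the frame of cradle above 0.05 m and angle between hook's own z axis and vertical below 0.1 rad); the robot touches nothing.
It fails at once if the hook loads the drawer with more than 20 N (contact force between hook and drawer above 20 N).
It fails at once if the gripper or arm pushes on the drawer itself (contact force between any of the fingers, the arm and drawer above 2 N).
It fails at once if the mug, can or remote control is shifted by more than 30 mm (distance of any of mug, can, remote from where it was at the start of the episode above 0.03 m).
It also fails if it takes over 69 s, if anything falls off the work surface, if the arm or the gripper's body presses on something with over 40 N, if the wrist force passes 120 N, or if a joint passes its speed limit or range.

### The arm

A 6-joint arm with a two-finger parallel gripper is mounted at the origin on the work surface. World frame = base frame: x ahead of the robot, y to its left, z up, the work surface at z = 0. Lengths are in m, angles in rad, forces in N, time in s.
With the tool pointing down it reaches from about 0.275 to 0.775 m from the base axis. Payload 14.6 kg.
Tool frame: the origin (TCP) lies midway between the tips of the shut fingers; the grasp point (between the pads) lies 19 mm behind it; z points along the fingers, x is the direction in which the jaws open and shut, and the axes are right-handed (so a half turn about z gives the same grasp; the last joint's range is limited). The gripper opens to 85 mm and grips with 20 to 120 N. Pads are 22 mm wide; open, the fingers measure 114 mm over their backs; the gripper's body (76 mm by 85 mm) begins 54 mm behind the grasp point. The pads swing forward as they close: fully open they stand 13 mm farther back than shut.
Start: joints at [-0.155, 0.263, -0.048, 1.259, 0, 1.415], TCP at [0.525, -0, 0.231] pointing down, gripper open.
Joint ranges: [-2.65, 2.65], [-0.89, 1.7], [-1.18, 1.37], [-2.13, 2.11], [-1.35, 1.29], [-3.14, 3.14]. Speed limits (rad/s): [1.89, 1.89, 2.57, 2.79, 3.14, 3.14].

### API

Orientations are given as a unit quaternion [x, y, z, w].
In Python, from rig import env gives the robot as it stands.
- The arm moves only by the tool apply_moves, never from a script. Its argument "moves" is one flat list of numbers, 7 for each row, row after row: the turn, a rotation vector about the world's x, y, z in rad, then the shift along the world's x, y, z in cm, then the closure in counts, from 0 (fully open) to 255 (shut). A call has 1 to 10 rows; each row is the pose to reach, as a shift and turn from the pose commanded when the call began; what a row does not reach only later rows make up. A row lasts 1/8 s, in which the tool goes at most 62.5 mm and 10.7 degrees, less where a joint would pass 70% of its speed; a pose out of reach is approached as far as the arm can. A call with a gripper value outside its range is refused whole. The fingers move at their own pace and stop on an object; the grip force is fixed at half the most. Time passes only in rows, so rows that repeat a pose let the fingers close. It gives the time, the measured TCP pose, the force and the opening at its end, in the units of the state.
- env.state(): the state, without advancing time (a new reading comes with each control period).
- env.read_camera(name): name is "scene" or "side" or "wrist"; returns a dict with "pixels" (384x512x3 uint8, blue, green, red), "mtx" (3x3 intrinsics, pixels), "cam_to_world" (4x4, takes a point from camera to world coordinates). Camera axes: x right, y up, looking along -z (the intrinsics and any distortion apply to the point x, -y, -z); pixel columns grow to the right and rows downward; lengths in m; the calibration is good to about 2 mm. A picture is of the moment at which its call begins. There is no depth.
- env.finish_job(): hands the job in, once; it reports no verdict.
Trained networks look in a picture, given as the dict that the camera call returned (one of the last four; its "shot" number tells which), for a name from the list of things; names that differ only in an ending like _2 or _b are one class to them, and where a whole thing is asked for, a point or a joint stands for the part that bears it (a point fixed in the world has none). Each returns a list of dicts, best first, with "conf" (0 to 1); they miss things now and then, are a little off and sometimes report something else, mostly with a low value. They report only what shows in the picture. A call takes as long as a camera call. They do not tell look-alikes from the thing itself.
- env.search_frame(label, picture): "centre" ([x, y, z] in m, in world coordinates, good to about 4 mm: the middle of the surface that is visible of it).
- env.tip_of(label, picture): "centre" ([x, y, z] in m, in world coordinates, good to about 4 mm: a listed point, or the origin of a listed thing).
The state is a dict: "time_s": time; "joint_pos": joint angles; "joint_velocities": joint speeds; "joint_efforts": joint torques, N m; "ee_pos": TCP position; "eef_rot": TCP orientation; "contact_force": force on the tool from outside, world axes, zero at the start; "torque": the same for the moment, N m; "gripper_width": finger opening in m.
Only numpy, scipy, OpenCV 4.12 (cv2) and the standard library are available. Lean on these libraries where they do the work, as an engineer would, in place of code of your own. Each camera call takes 0.05 s, during which the arm holds its last target.

## Working session

There is one attempt and no reset: what is moved stays moved. The work goes in short steps, Python scripts to look and compute and a tool call to move; the robot and the scene stay as the last step left them, time stands still between calls to the robot, and variables do not carry over. Pictures are saved under pics/ and viewed, and the job is handed in when it is done.

Besides the shell and the picture viewer there is one more tool, called as a command line: name --argument value ..., lists and objects as JSON in quotes. apply_moves: Moves the arm, as the interface text tells. Its arguments: {"type":"object","properties":{"moves":{"type":"array"}},"required":["moves"]}

```bash
mkdir -p pics; ls
cat > h.py <<'E'
import numpy as np, cv2
from rig import env
def snap(n,fn=None):
    p=env.read_camera(n)
    if fn: cv2.imwrite('pics/%s.png'%fn,p['pixels'])
    return p
def ray(p,u,v):
    M=np.array(p['cam_to_world']);K=np.array(p['mtx'])
    d=np.linalg.inv(K)@[u,v,1]; d=M[:3,:3]@[d[0],-d[1],-d[2]]
    return M[:3,3],d/np.linalg.norm(d)
def atz(p,u,v,z):
    o,d=ray(p,u,v); return o+d*(z-o[2])/d[2]
def px(p,X):
    M=np.array(p['cam_to_world']);K=np.array(p['mtx'])
    c=np.linalg.inv(M)@np.r_[X,1]; q=K@[c[0],-c[1],-c[2]]; return q[:2]/q[2]
E
python3 - <<'E'
from h import *
np.set_printoptions(precision=4,suppress=True)
s=env.state(); print(s)
for n in ['scene','side']:
    p=snap(n,n+'0')
    print(n,p['cam_to_world'],[k for k in p])
    for l in ['housing','eye','drawer','hook_grip','hook_tip','cradle','mug','can','remote']:
        print(l,[(np.round(r['centre'],3),round(r['conf'],2)) for r in env.tip_of(l,p)][:3])
E
```

```text
pics
{'time_s': 0.0, 'joint_pos': array([-0.1553,  0.2635, -0.0489,  1.2594,  0.    ,  1.4155]), 'joint_velocities': array([ 0.    ,  0.0005,  0.0005, -0.0004, -0.0001,  0.0015]), 'joint_efforts': array([  0.0006, -63.7613,  38.4567,   0.0138,   0.    ,  -0.0001]), 'ee_pos': array([0.5247, 0.    , 0.2308]), 'eef_rot': array([ 1.    , -0.    , -0.0005, -0.0001]), 'contact_force': array([-0.8138,  0.3671,  0.1835]), 'torque': array([-0.0056,  0.0294, -0.0524]), 'gripper_width': 0.08515621655954701}
scene [[-0.2958 -0.6339  0.7146  1.2941]
 [ 0.9552 -0.1918  0.2253  0.2992]
 [-0.0058  0.7493  0.6622  0.814 ]
 [ 0.      0.      0.      1.    ]] ['pixels', 'mtx', 'cam_to_world', 'shot']
housing [(array([ 0.703, -0.043, -0.004]), 0.66)]
eye [(array([ 0.229, -0.142,  0.027]), 0.87), (array([ 0.677, -0.043,  0.037]), 0.61)]
drawer [(array([ 0.712, -0.044,  0.008]), 0.84), (array([ 0.703, -0.043, -0.001]), 0.42)]
hook_grip [(array([0.423, 0.441, 0.012]), 0.95), (array([ 0.488,  0.304, -0.001]), 0.7), (array([0.486, 0.298, 0.05 ]), 0.63)]
hook_tip [(array([0.57 , 0.316, 0.011]), 0.88), (array(
[... 485 characters left out ...]
, 'mtx', 'cam_to_world', 'shot']
housing [(array([ 0.704, -0.046, -0.001]), 0.75)]
eye [(array([ 0.225, -0.144,  0.023]), 0.93), (array([ 0.678, -0.044,  0.035]), 0.69)]
drawer [(array([ 0.256, -0.142,  0.005]), 0.98), (array([ 0.708, -0.047,  0.008]), 0.57), (array([ 0.69 , -0.351,  0.002]), 0.56)]
hook_grip [(array([0.428, 0.441, 0.01 ]), 0.7), (array([0.487, 0.307, 0.047]), 0.69)]
hook_tip [(array([0.574, 0.322, 0.013]), 0.68), (array([0.353, 0.501, 0.012]), 0.65)]
cradle [(array([ 0.494,  0.304, -0.004]), 0.81)]
mug [(array([ 0.464, -0.338, -0.002]), 0.58)]
can [(array([0.687, 0.367, 0.002]), 0.94), (array([ 0.678, -0.043,  0.031]), 0.58)]
remote [(array([ 0.69 , -0.352,  0.002]), 0.84)]
```

View pics/scene0.png

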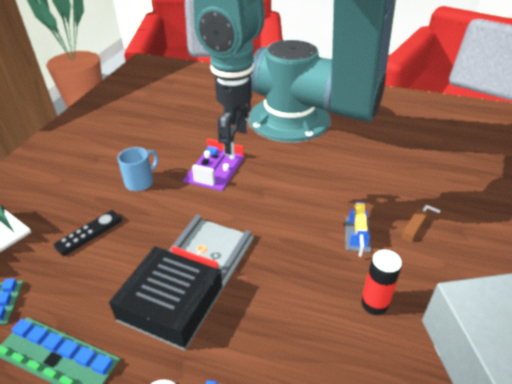

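View pics/side0.png

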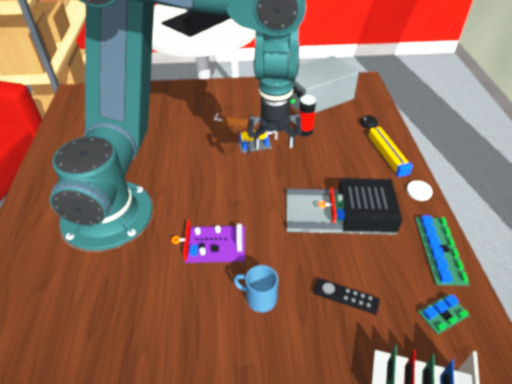

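The scene view shows the hook in its blue cradle near (357,230), the brown look-alike at (415,222), the case at (170,290) and its ring near (205,230). The purple decoy is at (217,165). I'll check the wrist view next.

Run:
```python
from h import *
np.set_printoptions(precision=4,suppress=True)
p=snap('wrist','wrist0'); print(p['mtx'],p['cam_to_world'])
for l in ['housing','eye','drawer','cradle','hook_grip']:
    print(l,[(np.round(r['centre'],3),round(r['conf'],2)) for r in env.tip_of(l,p)][:3])
```

```text
[[265.6745   0.     257.584 ]
 [  0.     265.6745 190.7014]
 [  0.       0.       1.    ]] [[ 1.      0.0004 -0.0008  0.5246]
 [-0.0002  0.9659  0.2591  0.0656]
 [ 0.0008 -0.2591  0.9659  0.3733]
 [ 0.      0.      0.      1.    ]]
housing [(array([ 0.701, -0.043,  0.   ]), 0.76)]
eye [(array([ 0.229, -0.138,  0.028]), 0.91), (array([ 0.678, -0.046,  0.036]), 0.68)]
drawer [(array([ 0.256, -0.142,  0.   ]), 0.9), (array([ 0.709, -0.046,  0.004]), 0.61)]
cradle [(array([ 0.679, -0.045,  0.036]), 0.7)]
hook_grip []
```

View pics/wrist0.png

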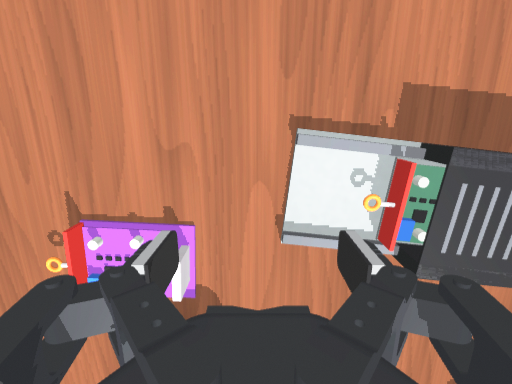

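The wrist view shows the real ring at about (373,203) with its red front at (395,205), and the purple decoy at lower left. I'll zoom in on the case and hook.

Run:
```python
import cv2
a=cv2.imread('pics/wrist0.png')[110:290,262:512]; cv2.imwrite('pics/w0z.png',cv2.resize(a,None,fx=3.2,fy=3.2,interpolation=cv2.INTER_CUBIC))
```

```text
(no output)
```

View pics/w0z.png

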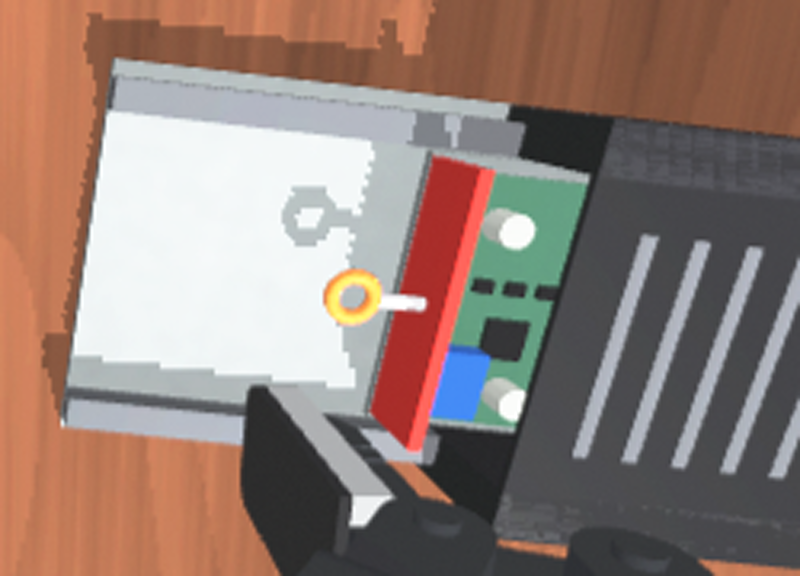

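apply_moves --moves '[0,0,-0.18,0,2,1,0,0,0,-0.36,0,5,2,0,0,0,-0.54,-1,9,3,0,0,0,-0.72,-1,13,4,0,0,0,-0.9,-2,17,5,0,0,0,-1.08,-2,21,6,0,0,0,-1.26,-2,25,6,0,0,0,-1.41,-2,28,6,0,0,0,-1.41,-2,28,6,0]'

```text
time_s: 2.42
ee_pos: [0.519, 0.2258, 0.291]
eef_rot: [0.788, -0.615, -0.017, -0.012]
contact_force: [-0.3, -0.7, 0.5]
gripper_width: 0.0852
```

Run:
```python
from h import *
np.set_printoptions(precision=4,suppress=True)
M=np.array([[ 1.,0.0004,-0.0008,0.5246],[-0.0002,0.9659,0.2591,0.0656],[0.0008,-0.2591,0.9659,0.3733],[0,0,0,1]])
K=np.array([[265.6745,0,257.584],[0,265.6745,190.7014],[0,0,1]])
P={'mtx':K,'cam_to_world':M}
def z(u,v,h): return atz(P,262+u/3.2-.35,110+v/3.2-.35,h)
A=z(113,60,.022);B=z(505,105,.022);C=z(65,425,.022)
print(A,B,C); print(np.degrees(np.arctan2(*(B-A)[1::-1])),np.degrees(np.arctan2(*(A-C)[1::-1]))-90, np.linalg.norm(A-C))
C=z(65,425,.008);print(C)
D=z(432,155,.05);E=z(492,168,.05);F=z(410,450,.05);
print('front top',E,F,np.degrees(np.arctan2(*(E-F)[1::-1]))-90,np.linalg.norm(E-F))
print('eye',z(353,297,.034))
# slot lines on top z=.07
for a,b in [((650,237),(582,457)),((750,250),(680,460))]:
  G=z(*a,.07);H=z(*b,.07);print('slot',np.degrees(np.arctan2(*(G-H)[1::-1]))-90)
s=env.state();print(s['joint_pos'])
p=snap('wrist','wrist1'); print(p['cam_to_world'])
for l in ['hook_tip','cradle','hook_grip']:
    print(l,[(np.round(r['centre'],3),round(r['conf'],2)) for r in env.tip_of(l,p)][:3])
```

```text
[0.5756 0.0544 0.022 ] [0.7363 0.0365 0.022 ] [ 0.5601 -0.1061  0.022 ]
-6.365720921931788 -5.528546078808361 0.16125610641943375
[ 0.5615 -0.1129  0.008 ]
front top [0.7182 0.015  0.05  ] [ 0.7021 -0.1039  0.05  ] -7.70462174463114 0.12001650079410446
eye [ 0.678  -0.0418  0.034 ]
slot -5.644252633920118
slot -5.177909111780977
[0.2452 0.3257 0.2029 1.4501 0.0416 3.1407]
[[ 0.2433  0.934   0.2618  0.5836]
 [-0.9691  0.2454  0.025   0.2363]
 [-0.0409 -0.2598  0.9648  0.4327]
 [ 0.      0.      0.      1.    ]]
hook_tip [(array([0.35 , 0.498, 0.012]), 0.9), (array([0.57 , 0.322, 0.013]), 0.58)]
cradle [(array([ 0.487,  0.302, -0.001]), 0.57)]
hook_grip [(array([0.421, 0.441, 0.01 ]), 0.97), (array([0.486, 0.3  , 0.046]), 0.85)]
```

View pics/wrist1.png

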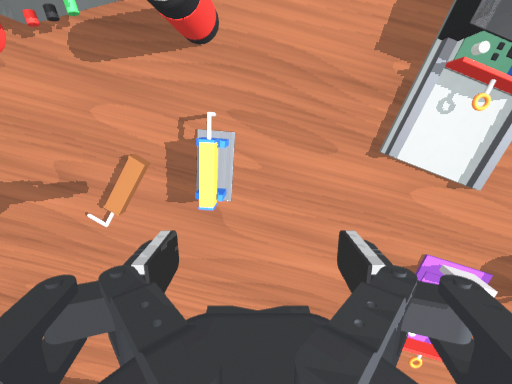

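The wrist view shows the hook handle at (208,172) with its pin end at (211,115), and the brown decoy at (125,185). Joint 6 is at its limit in this turn direction, so I'll turn the other way (+z).

Run:
```python
import cv2
a=cv2.imread('pics/wrist1.png')[100:225,160:280]; cv2.imwrite('pics/w1z.png',cv2.resize(a,None,fx=4.8,fy=4.8,interpolation=cv2.INTER_CUBIC))
```

```text
(no output)
```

View pics/w1z.png

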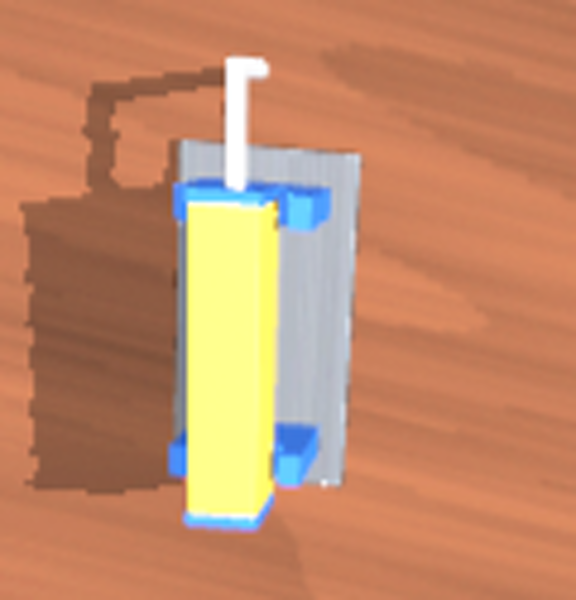

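apply_moves --moves '[0,0,0.18,0,0,0,0,0,0,0.36,0,0,0,0,0,0,0.54,0,0,0,0,0,0,0.72,0,0,0,0,0,0,0.9,0,0,0,0,0,0,1.08,0,0,0,0,0,0,1.26,0,0,0,0,0,0,1.44,0,0,0,0,0,0,1.62,0,0,0,0,0,0,1.8,0,0,0,0]'

```text
time_s: 3.88
ee_pos: [0.5182, 0.2267, 0.2914]
eef_rot: [0.971, 0.239, -0.02, 0.006]
contact_force: [-0.9, 0.3, -0.2]
gripper_width: 0.0855
```

Run:
```python
from h import *
np.set_printoptions(precision=4,suppress=True)
M=np.array([[ 0.2433,0.934,0.2618,0.5836],[-0.9691,0.2454,0.025,0.2363],[-0.0409,-0.2598,0.9648,0.4327],[0,0,0,1]])
K=np.array([[265.6745,0,257.584],[0,265.6745,190.7014],[0,0,1]])
P={'mtx':K,'cam_to_world':M}
def z(u,v,h): return atz(P,160+u/4.8-.4,100+v/4.8-.4,h)
def ang(A,B): return np.degrees(np.arctan2(*(B-A)[1::-1]))
A=z(188,205,.062);B=z(185,515,.062);C=z(275,205,.062);D=z(266,503,.062)
print('left edge',ang(B,A),np.linalg.norm(A-B),'right',ang(D,C),'w',np.linalg.norm(A-C)); print((A+B+C+D)/4)
E=z(360,155,.006);F=z(340,485,.006);G=z(180,140,.006)
print('base',ang(F,E),np.linalg.norm(E-F),ang(E,G)-90,np.linalg.norm(G-E)); print('cradle c',(F+G)/2)
print('knee',z(232,65,.051), 'tip',z(262,70,.012))
from scipy.spatial.transform import Rotation as R
s=env.state();print(s['joint_pos'],R.from_quat(s['eef_rot']).as_matrix(),s['ee_pos'])
```

```text
left edge 10.199339254267004 0.09490168674861 right 10.034980196046021 w 0.02539145424178096
[0.4873 0.3024 0.062 ]
base 9.240218570737339 0.11392249002292153 9.553545025666054 0.05961120051668642
cradle c [0.4906 0.3039 0.006 ]
knee [0.5708 0.3205 0.051 ] tip [0.5703 0.3194 0.012 ]
[ 0.2736  0.3589  0.2543  1.5064 -0.0105  1.3615] [[ 0.8848  0.4646 -0.0358]
 [ 0.4641 -0.8855 -0.021 ]
 [-0.0414  0.0019 -0.9991]] [0.5182 0.2267 0.2914]
```

apply_moves --moves '[0,0,0.18,0,1,0,0,0,0,0.36,-1,2,-1,0,0,0,0.54,-1,3,-3,0,0,0,0.72,-2,5,-5,0,0,0,0.9,-2,6,-8,0,0,0,1.08,-3,7,-10,0,0,0,1.26,-3.1,7.5,-12,0,0,0,1.26,-3.1,7.5,-12,0]'

```text
time_s: 4.88
ee_pos: [0.4864, 0.3015, 0.1705]
eef_rot: [0.646, 0.763, -0.014, 0.016]
contact_force: [0.3, -0.8, -0.1]
gripper_width: 0.0852
```

```bash
cat >> h.py <<'E'
from scipy.spatial.transform import Rotation as R
def fix(yawdeg):
    "rotvec (world) to bring tool to down with given yaw of tool x"
    s=env.state(); c=R.from_quat(s['eef_rot']); y=np.radians(yawdeg)
    T=R.from_matrix(np.array([[np.cos(y),np.sin(y),0],[np.sin(y),-np.cos(y),0],[0,0,-1]]))
    return (T*c.inv()).as_rotvec(), s
E
python3 - <<'E'
from h import *
np.set_printoptions(precision=4,suppress=True)
rv,s=fix(100); print(rv,s['ee_pos'],s['joint_pos'],s['contact_force'])
p=snap('wrist','wrist2'); print(p['cam_to_world'])
for l in ['hook_tip','cradle','hook_grip']:
    print(l,[(np.round(r['centre'],4),round(r['conf'],2)) for r in env.tip_of(l,p)][:3])
E
```

```text
[0.0416 0.007  0.0086] [0.4864 0.3015 0.1705] [ 0.4331  0.3782 -0.0432  1.1607 -0.0407  0.2674] [ 0.3252 -0.8414 -0.0977]
[[-0.1648 -0.9508 -0.2625  0.4206]
 [ 0.9854 -0.1703 -0.002   0.297 ]
 [-0.0428 -0.2589  0.9649  0.3124]
 [ 0.      0.      0.      1.    ]]
hook_tip [(array([0.3486, 0.5013, 0.0117]), 0.93)]
cradle [(array([ 0.4904,  0.3046, -0.0016]), 0.85)]
hook_grip [(array([0.4229, 0.4429, 0.0117]), 0.94), (array([0.4891, 0.3022, 0.0502]), 0.78)]
```

View pics/wrist2.png

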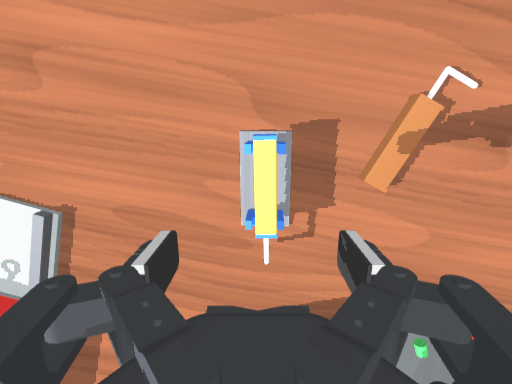

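The handle shows at (265,185), between the jaws and aligned, and the decoy is off to the right. I'll correct the tilt and descend.

apply_moves --moves '[0.04,0.007,0.009,0.1,0.1,-3,0,0.04,0.007,0.009,0.15,0.1,-6,0,0.04,0.007,0.009,0.15,0.1,-9,0,0.04,0.007,0.009,0.15,0.1,-9,0]'

```text
time_s: 5.58
ee_pos: [0.4883, 0.3019, 0.0804]
eef_rot: [0.643, 0.766, -0.001, 0.0]
contact_force: [-0.3, -0.2, 0.3]
gripper_width: 0.0854
```

Run:
```python
from h import *
np.set_printoptions(precision=4,suppress=True)
rv,s=fix(100); print(rv,s['ee_pos'],s['contact_force'])
p=snap('wrist','wrist3'); print(p['cam_to_world'])
for l in ['hook_tip','cradle','hook_grip']:
    print(l,[(np.round(r['centre'],4),round(r['conf'],2)) for r in env.tip_of(l,p)][:3])
a=p['pixels'][60:384,120:400];cv2.imwrite('pics/w3z.png',cv2.resize(a,None,fx=1.8,fy=1.8,interpolation=cv2.INTER_CUBIC))
```

```text
[ 0.0017 -0.0005  0.0016] [0.4883 0.3019 0.0804] [-0.3379 -0.1871  0.2522]
[[-0.1719 -0.9515 -0.255   0.4237]
 [ 0.9851 -0.1666 -0.0423  0.2912]
 [-0.0022 -0.2585  0.966   0.2225]
 [ 0.      0.      0.      1.    ]]
hook_tip []
cradle []
hook_grip [(array([0.4891, 0.3024, 0.0501]), 0.91), (array([0.4194, 0.441 , 0.0111]), 0.67)]
```

View pics/w3z.png

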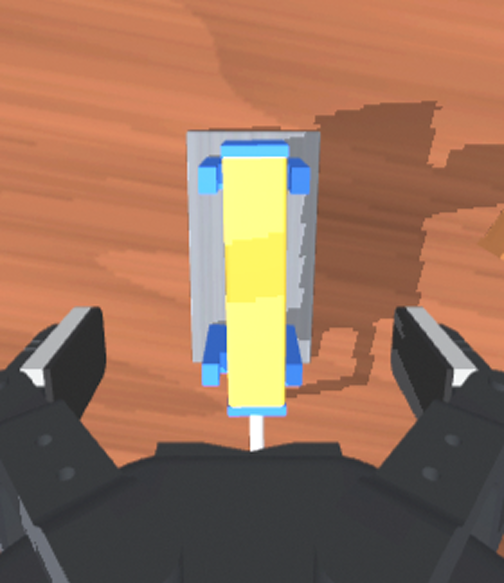

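Run:
```python
from h import *
np.set_printoptions(precision=4,suppress=True)
M=np.array([[-0.1719,-0.9515,-0.255,0.4237],[0.9851,-0.1666,-0.0423,0.2912],[-0.0022,-0.2585,0.966,0.2225],[0,0,0,1]])
K=np.array([[265.6745,0,257.584],[0,265.6745,190.7014],[0,0,1]])
P={'mtx':K,'cam_to_world':M}
def z(u,v,h): return atz(P,120+u/1.8-.2,60+v/1.8-.2,h)
def ang(A,B): return np.degrees(np.arctan2(*(B-A)[1::-1]))
A=z(222,157,.062);B=z(228,406,.062);C=z(286,157,.062);D=z(285,406,.062)
print(ang(A,B),ang(C,D),np.linalg.norm(A-B),np.linalg.norm(A-C),(A+B+C+D)/4)
y=np.radians(10);n=np.array([-np.sin(y),np.cos(y),0]);print([float((q-[.4883,.3019,0])@n*1000) for q in (A,B,C,D)])
E=z(187,131,.006);F=z(320,131,.006);print(ang(E,F)-90,np.linalg.norm(E-F),[float((q-[.4883,.3019,0])@n*1000) for q in (E,F)])
```

```text
10.483922977669883 10.841396563152747 0.09483273677554147 0.02129752598629105 [0.4856 0.3043 0.062 ]
[-8.364257267687538, -7.563304821753947, 12.933242970131957, 14.325521158785426]
9.904260610031969 0.058881040719961364 [-26.840760638782474, 32.0401978793599]
```

The yellow handle is centred near zoom (256,280), about 2.5 mm to +y of the jaw middle. I'll correct that, descend and grip.

apply_moves --moves '[0,0,0.008,-0.1,0.25,-1.5,0,0,0,0.008,-0.1,0.25,-3.5,0,0,0,0.008,-0.1,0.25,-4.9,0,0,0,0.008,-0.1,0.25,-4.9,0,0,0,0.008,-0.1,0.25,-4.9,60,0,0,0.008,-0.1,0.25,-4.9,120,0,0,0.008,-0.1,0.25,-4.9,255,0,0,0.008,-0.1,0.25,-4.9,255,0,0,0.008,-0.1,0.25,-4.9,255]'

```text
time_s: 6.9
ee_pos: [0.4881, 0.3051, 0.0328]
eef_rot: [0.64, 0.769, 0.001, 0.001]
contact_force: [-1.0, -0.7, 6.5]
gripper_width: 0.0211
```

Run:
```python
from h import *
np.set_printoptions(precision=4,suppress=True)
rv,s=fix(100.5); print(rv,s['ee_pos'],s['contact_force'],s['torque'],s['gripper_width'])
p=snap('wrist','wrist4');snap('side','side4')
```

```text
[0.0003 0.0024 0.0003] [0.4881 0.3051 0.0328] [-0.9554 -0.704   6.4659] [-0.0753  0.2134  0.0669] 0.021081064808031597
```

View pics/wrist4.png

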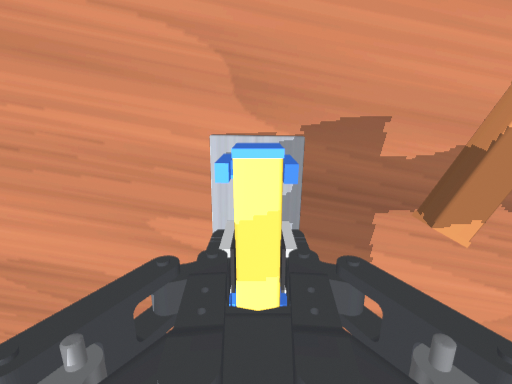

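apply_moves --moves '[0,0,0,0,0,1.5,255,0,0,0,0,0,5,255,0,0,-0.03,1,-2,9,255,0,0,-0.08,2.5,-6,10,255,0,0,-0.13,4,-11,10,255,0,0,-0.18,6,-16,10,255,0,0,-0.23,7,-21,10,255,0,0,-0.29,8.5,-26,10,255,0,0,-0.29,9.5,-31,10,255,0,0,-0.29,10,-33.9,9,255]'

```text
time_s: 8.25
ee_pos: [0.5887, -0.0365, 0.1236]
eef_rot: [0.744, 0.668, 0.001, 0.002]
contact_force: [0.3, 0.8, -1.7]
gripper_width: 0.0209
```

apply_moves --moves '[0,0,0,0,0,-1,255,0,0,0,0,0,-1,255,0,0,0,0,0,-1,255]'

```text
time_s: 8.62
ee_pos: [0.5879, -0.0331, 0.1128]
eef_rot: [0.744, 0.669, 0.0, 0.001]
contact_force: [-0.4, 0.2, -1.2]
gripper_width: 0.021
```

Run:
```python
from h import *
np.set_printoptions(precision=4,suppress=True)
rv,s=fix(84); print(rv,s['ee_pos'],s['contact_force'],s['gripper_width'],s['joint_pos'])
for n in ['wrist','side','scene']:
    p=snap(n,n+'5'); 
    for l in ['hook_tip','hook_grip','eye','drawer','housing']:
        print(n,l,[(np.round(r['centre'],4),round(r['conf'],2)) for r in env.tip_of(l,p)][:3])
    if n=='wrist': print(p['cam_to_world'])
```

```text
[0.0011 0.0018 0.0012] [ 0.5879 -0.0331  0.1128] [-0.3719  0.1886 -1.1941] 0.021005555382362876 [-0.1942  0.4276 -0.1255  1.0157 -0.0007 -0.0883]
wrist hook_tip []
wrist hook_grip []
wrist eye []
wrist drawer []
wrist housing []
[[ 0.1058 -0.9599 -0.2597  0.5223]
 [ 0.9944  0.1018  0.0289 -0.0257]
 [-0.0013 -0.2613  0.9653  0.2547]
 [ 0.      0.      0.      1.    ]]
side hook_tip [(array([0.3531, 0.5027, 0.0116]), 0.83), (array([ 0.6756, -0.0407,  0.0901]), 0.57)]
side hook_grip [(array([0.4268, 0.4364, 0.0084]), 0.64), (array([ 0.5836, -0.031 ,  0.1305]), 0.54)]
side eye [(array([ 0.2272, -0.1396,  0.025 ]), 0.79), (array([ 0.6768, -0.0408,  0.034 ]), 0.74)]
side drawer [(array([ 0.2586, -0.1448,  0.0012]), 0.87)]
side housing [(array([ 0.7027, -0.0451, -0.0016]), 0.73)]
scene hook_tip [(array([0.3503, 0.4994, 0.0103]), 0.76), (array([ 0.6692, -0.0461,  0.0906]), 0.65), (array([ 0.6852, -0.3477, -0.0028]), 0.32)]
scene hook_grip [(array([ 0.5842, -0.0384,  0.1272]), 0.93), (array([0.4215, 0.4394, 0.0108]), 0.81)]
scene eye [(array([ 0.6786, -0.0445,  0.0358]), 0.9), (array([ 0.2272, -0.1389,  0.029 ]), 0.81)]
scene drawer [(array([ 0.7091, -0.0426,  0.0094]), 0.56), (array([ 0.2543, -0.1349, -0.0027]), 0.56)]
scene housing [(array([ 0.704 , -0.0457, -0.0009]), 0.84)]
```

View pics/wrist5.png

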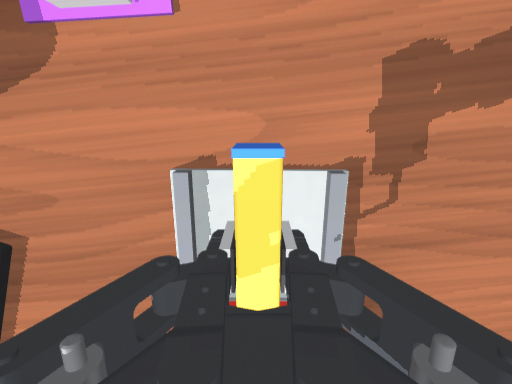

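View pics/side5.png

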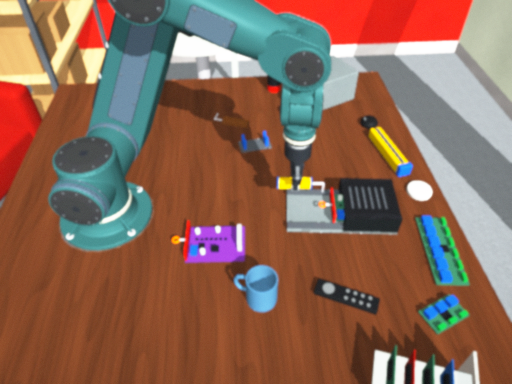

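View pics/scene5.png

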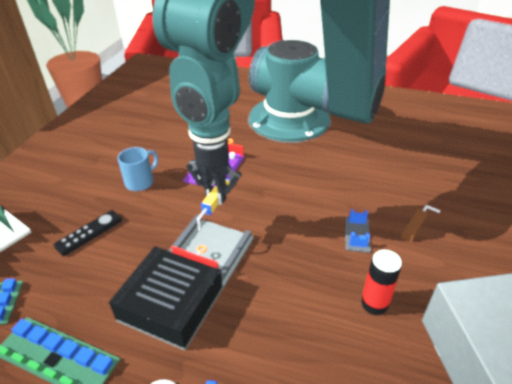

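The hook is held level over the case: the side view has the pin at about (323,185) and the ring at (321,205). I'll zoom both to triangulate.

```bash
cat >> h.py <<'E'
def zoom(p,X,fn,w=40,f=8):
    "crop about world point X; returns u0,v0 of crop"
    u,v=px(p,X); u0,v0=int(u)-w,int(v)-w
    a=p['pixels'][max(v0,0):v0+2*w,max(u0,0):u0+2*w]
    cv2.imwrite('pics/%s.png'%fn,cv2.resize(a,None,fx=f,fy=f,interpolation=cv2.INTER_CUBIC)); return max(u0,0),max(v0,0)
def tri(p1,a,p2,b):
    o1,d1=ray(p1,*a);o2,d2=ray(p2,*b)
    A=np.c_[d1,-d2]; t=np.linalg.lstsq(A,o2-o1,rcond=None)[0]
    x,y=o1+t[0]*d1,o2+t[1]*d2; return (x+y)/2,np.linalg.norm(x-y)
def both(tag,X=(0.675,-0.042,0.06),w=35,f=8):
    import pickle
    D={}
    for n in ['side','scene']:
        p=snap(n); o=zoom(p,np.array(X),tag+n,w,f); D[n]={'mtx':p['mtx'],'cam_to_world':p['cam_to_world'],'o':o,'f':f}
    pickle.dump(D,open(tag+'.pkl','wb')); return D
def full(D,n,u,v): 
    d=D[n]; return d['o'][0]+(u+.5)/d['f']-.5, d['o'][1]+(v+.5)/d['f']-.5
E
python3 - <<'E'
from h import *
both('a5')
E
```

```text
(no output)
```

View pics/a5side.png

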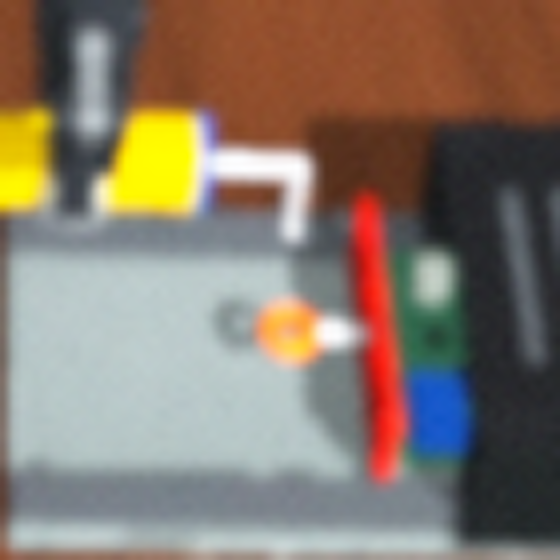

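View pics/a5scene.png

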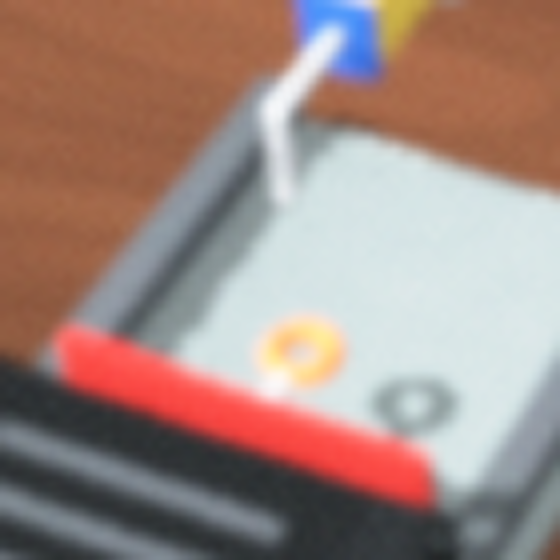

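In the side zoom the ring is at (288,331) and the pin end at (293,240). In the scene zoom the ring is at (302,350) and the pin end at (283,198).

Run:
```python
from h import *
import pickle
np.set_printoptions(precision=4,suppress=True)
D=pickle.load(open('a5.pkl','rb'))
def T(a,b): return tri(D['side'],full(D,'side',*a),D['scene'],full(D,'scene',*b))
print('ring',T((288,331),(302,350)),'tip',T((293,240),(283,198)), 'knee',T((303,162),(274,112)))
for n,u in (('side',(288,331)),('scene',(302,350))): print(n,atz(D[n],*full(D,n,*u),.034))
for n,u in (('side',(293,240)),('scene',(283,198))): print(n,atz(D[n],*full(D,n,*u),.094))
# front top corners
print('front',atz(D['scene'],*full(D,'scene',62,335),.05),atz(D['scene'],*full(D,'scene',437,465),.05))
print('front',atz(D['side'],*full(D,'side',372,195),.05),atz(D['side'],*full(D,'side',385,475),.05))
```

```text
ring (array([ 0.6777, -0.0407,  0.0355]), np.float64(0.0017981150584173357)) tip (array([ 0.672 , -0.0443,  0.0923]), np.float64(0.0042282746547205345)) knee (array([ 0.6732, -0.0415,  0.13  ]), np.float64(0.0017372068886700456))
side [ 0.6787 -0.0401  0.034 ]
scene [ 0.6756 -0.041   0.034 ]
side [ 0.6728 -0.0479  0.094 ]
scene [ 0.6712 -0.0427  0.094 ]
front [ 0.7033 -0.1035  0.05  ] [0.717  0.0192 0.05  ]
front [0.7215 0.0161 0.05  ] [ 0.6972 -0.1288  0.05  ]
```

apply_moves --moves '[0,0,0,0.2,0,-1.5,255,0,0,0,0.4,0,-3,255,0,0,0,0.45,0.05,-4.2,255,0,0,0,0.45,0.05,-4.5,255,0,0,0,0.45,0.05,-4.5,255]'

```text
time_s: 10.25
ee_pos: [0.5924, -0.0335, 0.0671]
eef_rot: [0.744, 0.668, 0.0, 0.001]
contact_force: [0.4, 0.4, -1.5]
gripper_width: 0.0207
```

Run:
```python
from h import *
np.set_printoptions(precision=4,suppress=True)
rv,s=fix(84); print(rv,s['ee_pos'],s['contact_force'],s['time_s'])
both('a6',X=(0.677,-0.042,.04),w=25,f=11)
```

```text
[0.001  0.0012 0.0024] [ 0.5924 -0.0335  0.0671] [ 0.406   0.4256 -1.5149] 10.25
```

View pics/a6side.png

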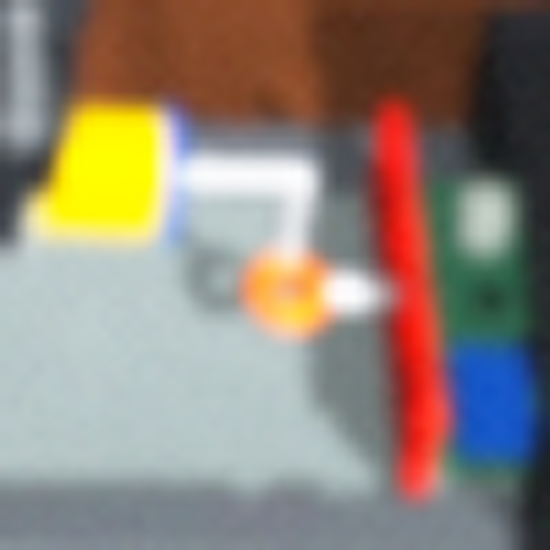

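View pics/a6scene.png

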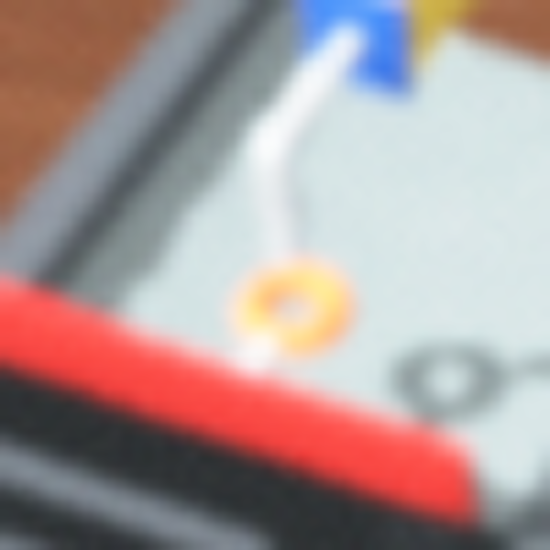

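Run:
```python
from h import *
import pickle
np.set_printoptions(precision=4,suppress=True)
D=pickle.load(open('a6.pkl','rb'))
def zp(n,X):
    u=px(D[n],np.array(X)); d=D[n]; return (u-np.array(d['o'])+.5)*d['f']-.5
for n,u in (('side',(287,294)),('scene',(296,307))):
    e=atz(D[n],*full(D,n,*u),.034); print(n,e)
    for z in (.034,.047,.083): print(z,zp(n,[e[0],e[1],z]))
    for d in ([.003,0,0],[0,.003,0]): print(d,zp(n,e+d)-zp(n,e))
    X=[0.5924+.086*np.cos(np.radians(6)),-.0335-.086*np.sin(np.radians(6)),.047];print('pred tip',X,zp(n,X))
    X[2]=.083;print('pred knee',zp(n,X))
```

```text
side [ 0.6787 -0.0416  0.034 ]
0.034 [287. 294.]
0.047 [291.8201 263.1   ]
0.083 [305.5279 175.2233]
[0.003, 0, 0] [10.3745 -0.6017]
[0, 0.003, 0] [-1.9012 -7.7319]
pred tip [np.float64(0.6779288830016715), np.float64(-0.0424894478410182), 0.047] [289.8317 265.6274]
pred knee [303.5075 177.7537]
scene [ 0.6759 -0.0405  0.034 ]
0.034 [296. 307.]
0.047 [290.3232 266.4721]
0.083 [274.0938 150.6077]
[0.003, 0, 0] [-5.4353 10.0481]
[0, 0.003, 0] [12.8622  3.051 ]
pred tip [np.float64(0.6779288830016715), np.float64(-0.0424894478410182), 0.047] [278.0249 271.3042]
pred knee [261.4862 155.4373]
```

Run:
```python
import cv2
for n in('side','scene'):
    a=cv2.imread('pics/a6%s.png'%n)[110:370,170:380]; b=cv2.resize(a,None,fx=2.8,fy=2.2,interpolation=cv2.INTER_CUBIC)
    for i in range(0,210,20): cv2.line(b,(int(i*2.8),0),(int(i*2.8),8),(0,0,0),1); cv2.putText(b,str(170+i),(int(i*2.8),20),0,.4,(0,0,0))
    for i in range(0,260,20): cv2.putText(b,str(110+i),(0,int(i*2.2)),0,.4,(0,0,0))
    cv2.imwrite('pics/b6%s.png'%n,b)
```

```text
(no output)
```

View pics/b6scene.png

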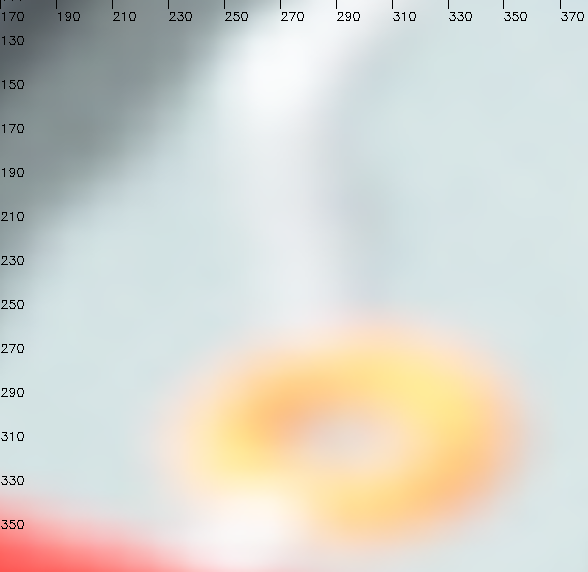

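View pics/b6side.png

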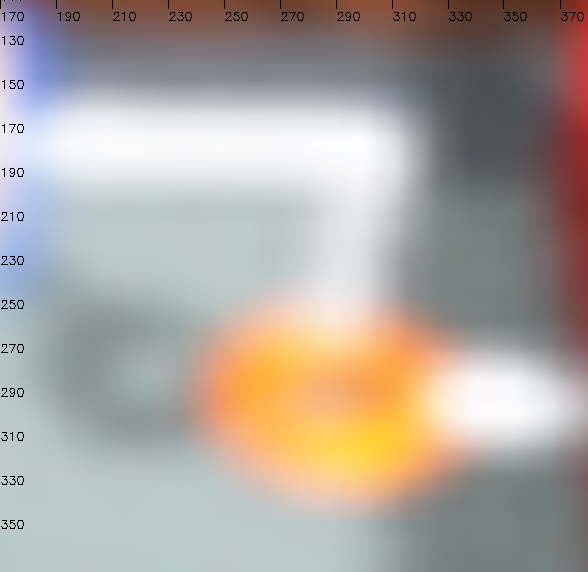

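apply_moves --moves '[0,0,0,0.05,0.07,-0.3,255,0,0,0,0.05,0.07,-0.7,255,0,0,0,0.05,0.07,-0.9,255,0,0,0,0.05,0.07,-1.0,255,0,0,0,0.05,0.07,-1.05,255]'

```text
time_s: 10.98
ee_pos: [0.5929, -0.0328, 0.0567]
eef_rot: [0.744, 0.668, 0.0, 0.001]
contact_force: [0.3, -0.2, -1.1]
gripper_width: 0.0212
```

apply_moves --moves '[0,0,0,0,0,-0.05,255,0,0,0,0,0,-0.1,255,0,0,0,0,0,-0.15,255]'

```text
time_s: 11.35
ee_pos: [0.593, -0.0328, 0.0553]
eef_rot: [0.744, 0.668, 0.0, 0.001]
contact_force: [0.5, -0.4, -1.6]
gripper_width: 0.0209
```

apply_moves --moves '[0,0,0,0,0,-0.05,255,0,0,0,0,0,-0.1,255,0,0,0,0,0,-0.15,255]'

```text
time_s: 11.72
ee_pos: [0.593, -0.0328, 0.0538]
eef_rot: [0.744, 0.668, 0.0, 0.001]
contact_force: [-0.1, -0.4, -1.8]
gripper_width: 0.021
```

apply_moves --moves '[0,0,0,0,0,-0.05,255,0,0,0,0,0,-0.1,255,0,0,0,0,0,-0.15,255]'

```text
time_s: 12.1
ee_pos: [0.593, -0.0328, 0.0523]
eef_rot: [0.744, 0.668, 0.0, 0.001]
contact_force: [0.8, -0.3, -1.6]
gripper_width: 0.021
```

Run:
```python
from h import *
np.set_printoptions(precision=4,suppress=True)
rv,s=fix(84); print(rv,s['ee_pos'],s['contact_force'],s['torque'],s['time_s'])
both('a7',X=(0.677,-0.042,.04),w=25,f=11)
```

```text
[0.0011 0.0016 0.0023] [ 0.593  -0.0328  0.0523] [ 0.8032 -0.2549 -1.5754] [ 0.007  -0.0063  0.0524] 12.1
```

View pics/a7side.png

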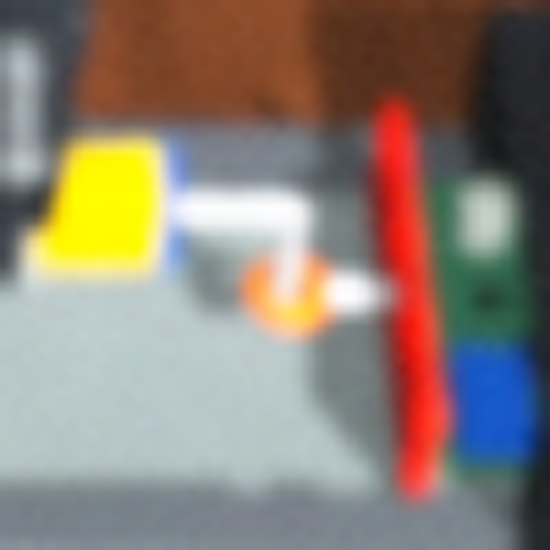

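View pics/a7scene.png

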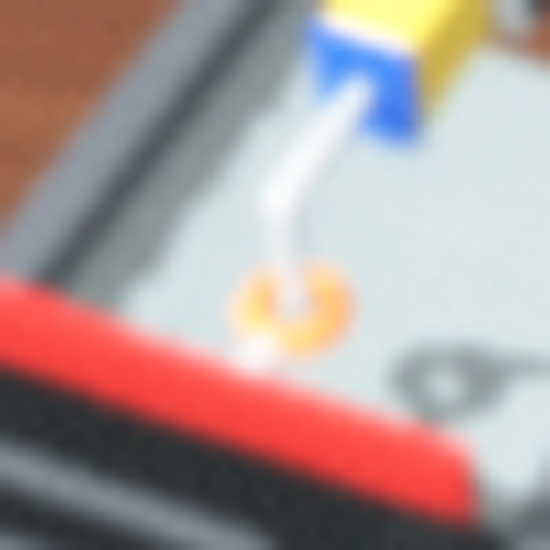

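Both views show the pin end inside the ring's hole with no contact force. I'll continue down.

apply_moves --moves '[0,0,0,0,0,-0.1,255,0,0,0,0,0,-0.2,255,0,0,0,0,0,-0.3,255]'

```text
time_s: 12.58
ee_pos: [0.5929, -0.0328, 0.0492]
eef_rot: [0.744, 0.668, 0.0, 0.001]
contact_force: [-0.2, -0.4, -1.3]
gripper_width: 0.021
```

apply_moves --moves '[0,0,0,0,0,-0.15,255,0,0,0,0,0,-0.3,255,0,0,0,0,0,-0.45,255,0,0,0,0,0,-0.6,255,0,0,0,0,0,-0.6,255]'

```text
time_s: 13.2
ee_pos: [0.5929, -0.0328, 0.0432]
eef_rot: [0.744, 0.668, 0.0, 0.001]
contact_force: [-0.6, -1.3, -1.3]
gripper_width: 0.0212
```

Run:
```python
from h import *
np.set_printoptions(precision=4,suppress=True)
rv,s=fix(84); print(rv,s['ee_pos'],s['contact_force'],s['torque'],s['time_s'])
both('a8',X=(0.677,-0.042,.04),w=25,f=11)
```

```text
[0.0011 0.0013 0.0024] [ 0.5929 -0.0328  0.0432] [-0.5564 -1.333  -1.2929] [-0.0094 -0.0216  0.0428] 13.2
```

View pics/a8side.png

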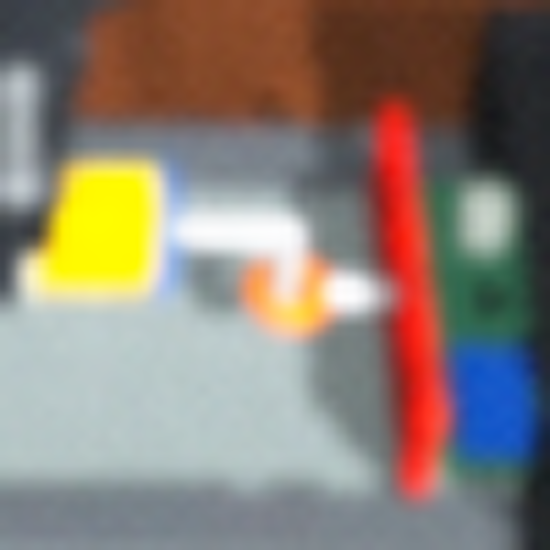

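View pics/a8scene.png

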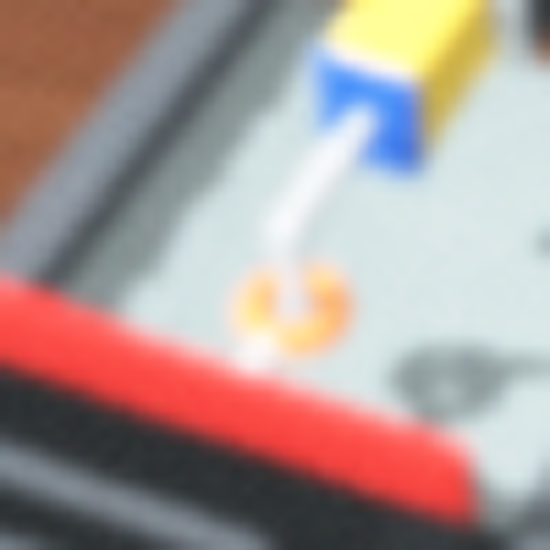

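The pin stands well down in the ring in both views. I'll pull out along the case axis, slowly at first.

apply_moves --moves '[0,0,0,-0.1,0.01,0,255,0,0,0,-0.2,0.02,0,255,0,0,0,-0.3,0.03,0,255,0,0,0,-0.4,0.04,0,255,0,0,0,-0.6,0.06,0,255,0,0,0,-0.8,0.08,0,255]'

```text
time_s: 14.05
ee_pos: [0.5848, -0.032, 0.0433]
eef_rot: [0.744, 0.668, 0.0, 0.001]
contact_force: [1.4, 0.8, -1.1]
gripper_width: 0.0212
```

apply_moves --moves '[0,0,0,-0.3,0.03,0,255,0,0,0,-0.6,0.06,0,255,0,0,0,-0.9,0.09,0,255,0,0,0,-1.2,0.12,0,255,0,0,0,-1.5,0.15,0,255,0,0,0,-1.8,0.18,0,255,0,0,0,-2.1,0.21,0,255,0,0,0,-2.4,0.24,0,255]'

```text
time_s: 15.05
ee_pos: [0.5608, -0.0296, 0.0433]
eef_rot: [0.744, 0.668, 0.0, 0.001]
contact_force: [0.6, -0.5, -1.3]
gripper_width: 0.0211
```

Run:
```python
from h import *
np.set_printoptions(precision=4,suppress=True)
rv,s=fix(84); print(rv,s['ee_pos'],s['contact_force'],s['torque'],s['time_s'])
both('a9',X=(0.646,-0.04,.04),w=35,f=8)
```

```text
[0.0011 0.0016 0.0023] [ 0.5608 -0.0296  0.0433] [ 0.5779 -0.4576 -1.2603] [-0.0517 -0.3168 -0.0199] 15.05
```

View pics/a9side.png

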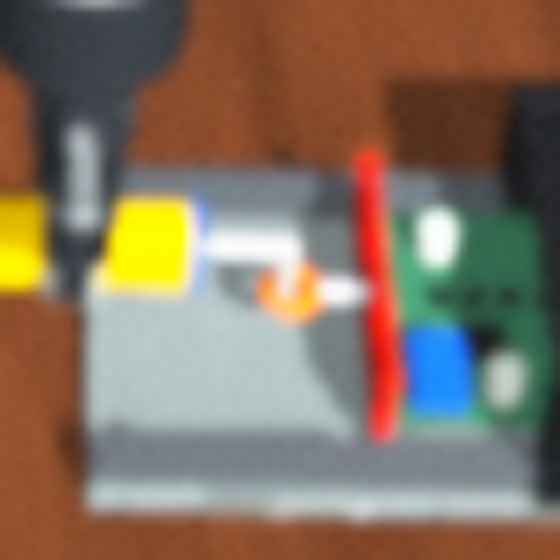

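apply_moves --moves '[0,0,0,-0.3,0.03,0,255,0,0,0,-0.6,0.06,0,255,0,0,0,-0.9,0.09,0,255,0,0,0,-1.2,0.12,0,255,0,0,0,-1.5,0.15,0,255,0,0,0,-1.8,0.18,0,255,0,0,0,-2.1,0.21,0,255,0,0,0,-2.4,0.24,0,255]'

```text
time_s: 16.15
ee_pos: [0.5368, -0.0272, 0.0433]
eef_rot: [0.744, 0.668, 0.0, 0.001]
contact_force: [1.8, -0.7, -1.5]
gripper_width: 0.0212
```

apply_moves --moves '[0,0,0,-0.1,0.01,0,255,0,0,0,-0.2,0.02,0,255,0,0,0,-0.3,0.03,0,255]'

```text
time_s: 16.52
ee_pos: [0.5339, -0.027, 0.0433]
eef_rot: [0.744, 0.668, 0.0, 0.001]
contact_force: [1.8, -0.1, -1.2]
gripper_width: 0.0211
```

apply_moves --moves '[0,0,0,-0.07,0.01,0,255,0,0,0,-0.14,0.01,0,255,0,0,0,-0.21,0.02,0,255]'

```text
time_s: 16.9
ee_pos: [0.5318, -0.0267, 0.0433]
eef_rot: [0.744, 0.668, 0.0, 0.001]
contact_force: [1.1, -0.1, -1.2]
gripper_width: 0.0208
```

Run:
```python
from h import *
np.set_printoptions(precision=4,suppress=True)
rv,s=fix(84); print(rv,s['ee_pos'],s['contact_force'],s['torque'],s['time_s'])
```

```text
[0.0011 0.0016 0.0023] [ 0.5318 -0.0267  0.0433] [ 1.0935 -0.0524 -1.1647] [ 0.0092 -0.3421 -0.0312] 16.9
```

Tracking is very stiff, so I'll go 6 mm more at moderate pace. That is still short of the earliest stop, by my estimate of the ring at about x = -84 in the case frame. Then I'll creep.

apply_moves --moves '[0,0,0,-0.1,0.01,0,255,0,0,0,-0.2,0.02,0,255,0,0,0,-0.3,0.03,0,255,0,0,0,-0.4,0.04,0,255,0,0,0,-0.5,0.05,0,255,0,0,0,-0.55,0.05,0,255]'

```text
time_s: 17.65
ee_pos: [0.5263, -0.0262, 0.0433]
eef_rot: [0.744, 0.668, 0.0, 0.001]
contact_force: [2.0, -0.8, -1.4]
gripper_width: 0.0213
```

Run:
```python
from h import *
np.set_printoptions(precision=4,suppress=True)
rv,s=fix(84); print(rv,s['ee_pos'],s['contact_force'],s['torque'],s['time_s'])
D=both('a10',X=(0.613,-0.036,.034),w=35,f=8)
for n in('side','scene'):
    p=snap(n)
    for l in('eye','hook_tip','drawer','housing'): print(n,l,[(np.round(r['centre'],4),round(r['conf'],2)) for r in env.tip_of(l,p)][:3])
```

```text
[0.0011 0.0015 0.0023] [ 0.5263 -0.0262  0.0433] [ 2.0497 -0.8372 -1.3721] [ 0.0062 -0.2683  0.0186] 17.65
side eye [(array([ 0.6135, -0.0343,  0.0351]), 0.96), (array([ 0.2263, -0.1427,  0.0234]), 0.87)]
side hook_tip [(array([0.3508, 0.5027, 0.0107]), 0.71), (array([ 0.6132, -0.0325,  0.0225]), 0.62)]
side drawer [(array([ 0.2557, -0.1416,  0.0016]), 0.82), (array([ 0.6423, -0.0412,  0.0064]), 0.75)]
side housing [(array([ 0.6992, -0.0456, -0.003 ]), 0.77)]
scene eye [(array([ 0.6132, -0.0336,  0.0356]), 0.62)]
scene hook_tip [(array([ 0.609 , -0.0399,  0.021 ]), 0.71), (array([0.3496, 0.5023, 0.0117]), 0.56)]
scene drawer [(array([ 0.6462, -0.0388,  0.0066]), 0.6)]
scene housing [(array([ 0.7064, -0.0444, -0.0015]), 0.87)]
```

View pics/a10side.png

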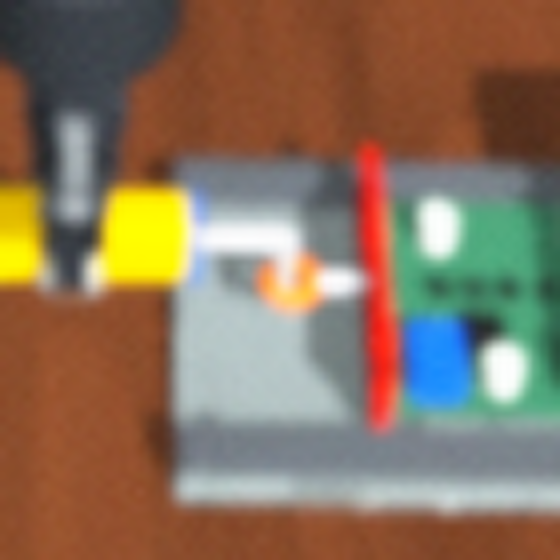

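View pics/a10scene.png

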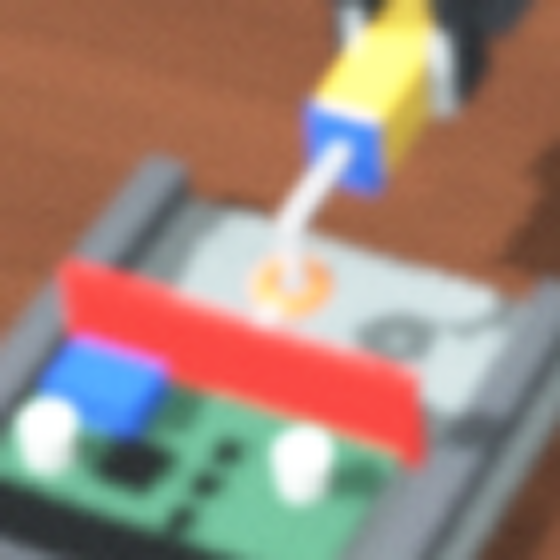

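The drawer follows with the hook well in the ring: the ring is at about x = -91 in the case frame. Creeping from here.

apply_moves --moves '[0,0,0,-0.05,0,0,255,0,0,0,-0.1,0.01,0,255]'

```text
time_s: 18.5
ee_pos: [0.5254, -0.0261, 0.0433]
eef_rot: [0.744, 0.668, 0.0, 0.001]
contact_force: [0.7, -0.6, -1.9]
gripper_width: 0.0212
```

apply_moves --moves '[0,0,0,-0.05,0.005,0,255]'

```text
time_s: 18.62
ee_pos: [0.5248, -0.0261, 0.0433]
eef_rot: [0.744, 0.668, 0.0, 0.001]
contact_force: [1.6, -1.3, -1.8]
gripper_width: 0.0212
```

apply_moves --moves '[0,0,0,-0.05,0.005,0,255]'

```text
time_s: 18.75
ee_pos: [0.5243, -0.026, 0.0433]
eef_rot: [0.744, 0.668, 0.0, 0.001]
contact_force: [2.1, 0.2, -2.0]
gripper_width: 0.0212
```

apply_moves --moves '[0,0,0,-0.05,0.005,0,255]'

```text
time_s: 18.88
ee_pos: [0.5238, -0.026, 0.0433]
eef_rot: [0.744, 0.668, 0.0, 0.001]
contact_force: [0.7, -0.6, -0.8]
gripper_width: 0.0208
```

apply_moves --moves '[0,0,0,-0.07,0.007,0,255]'

```text
time_s: 19.0
ee_pos: [0.5231, -0.0259, 0.0433]
eef_rot: [0.744, 0.668, 0.0, 0.001]
contact_force: [0.9, -0.1, -1.5]
gripper_width: 0.0209
```

apply_moves --moves '[0,0,0,-0.07,0.007,0,255]'

```text
time_s: 19.12
ee_pos: [0.5224, -0.0258, 0.0433]
eef_rot: [0.744, 0.668, 0.0, 0.001]
contact_force: [0.6, -0.0, -0.9]
gripper_width: 0.0209
```

apply_moves --moves '[0,0,0,-0.07,0.007,0,255]'

```text
time_s: 19.25
ee_pos: [0.5217, -0.0258, 0.0433]
eef_rot: [0.744, 0.668, 0.0, 0.001]
contact_force: [1.4, 0.3, -1.3]
gripper_width: 0.0215
```

apply_moves --moves '[0,0,0,-0.07,0.007,0,255]'

```text
time_s: 19.38
ee_pos: [0.521, -0.0257, 0.0433]
eef_rot: [0.744, 0.668, 0.0, 0.001]
contact_force: [1.5, 0.9, -1.1]
gripper_width: 0.0209
```

apply_moves --moves '[0,0,0,-0.07,0.007,0,255]'

```text
time_s: 19.5
ee_pos: [0.5203, -0.0256, 0.0433]
eef_rot: [0.744, 0.668, 0.0, 0.001]
contact_force: [1.8, -0.6, -1.5]
gripper_width: 0.0215
```

apply_moves --moves '[0,0,0,-0.07,0.007,0,255]'

```text
time_s: 19.62
ee_pos: [0.5196, -0.0256, 0.0433]
eef_rot: [0.744, 0.668, 0.0, 0.001]
contact_force: [1.3, 0.0, -1.3]
gripper_width: 0.021
```

apply_moves --moves '[0,0,0,-0.07,0.007,0,255]'

```text
time_s: 19.75
ee_pos: [0.5189, -0.0255, 0.0433]
eef_rot: [0.744, 0.668, 0.0, 0.001]
contact_force: [2.0, -0.4, -1.1]
gripper_width: 0.0206
```

apply_moves --moves '[0,0,0,-0.07,0.007,0,255]'

```text
time_s: 19.88
ee_pos: [0.5182, -0.0254, 0.0433]
eef_rot: [0.744, 0.668, 0.0, 0.001]
contact_force: [1.6, -0.5, -1.9]
gripper_width: 0.0212
```

apply_moves --moves '[0,0,0,-0.07,0.007,0,255]'

```text
time_s: 20.0
ee_pos: [0.5175, -0.0253, 0.0433]
eef_rot: [0.744, 0.668, 0.0, 0.001]
contact_force: [1.1, 1.2, -0.4]
gripper_width: 0.0211
```

apply_moves --moves '[0,0,0,-0.07,0.007,0,255]'

```text
time_s: 20.12
ee_pos: [0.5169, -0.0253, 0.0433]
eef_rot: [0.744, 0.668, 0.0, 0.001]
contact_force: [4.1, -0.0, -1.5]
gripper_width: 0.0212
```

apply_moves --moves '[0,0,0,-0.02,0.002,0,255]'

```text
time_s: 20.25
ee_pos: [0.5169, -0.0252, 0.0434]
eef_rot: [0.744, 0.668, 0.0, 0.001]
contact_force: [3.7, 0.5, -2.0]
gripper_width: 0.0211
```

The stop is felt: the force rose to about 4 N and the TCP stalls. I'll load it up gradually.

apply_moves --moves '[0,0,0,-0.03,0.003,0,255]'

```text
time_s: 20.38
ee_pos: [0.5168, -0.0253, 0.0434]
eef_rot: [0.744, 0.668, 0.0, 0.001]
contact_force: [5.7, 0.2, -1.7]
gripper_width: 0.021
```

apply_moves --moves '[0,0,0,-0.03,0.003,0,255]'

```text
time_s: 20.5
ee_pos: [0.5167, -0.0253, 0.0435]
eef_rot: [0.744, 0.668, 0.001, 0.001]
contact_force: [5.7, -0.3, -2.1]
gripper_width: 0.0212
```

apply_moves --moves '[0,0,0,-0.04,0.004,0,255]'

```text
time_s: 20.62
ee_pos: [0.5166, -0.0253, 0.0436]
eef_rot: [0.744, 0.668, 0.001, 0.002]
contact_force: [7.4, -0.8, -2.1]
gripper_width: 0.0212
```

apply_moves --moves '[0,0,0,-0.05,0.005,0,255]'

```text
time_s: 20.75
ee_pos: [0.5165, -0.0253, 0.0437]
eef_rot: [0.744, 0.668, 0.001, 0.002]
contact_force: [8.9, 0.7, -1.2]
gripper_width: 0.0211
```

apply_moves --moves '[0,0,0,-0.05,0.005,0,255]'

```text
time_s: 20.88
ee_pos: [0.5164, -0.0253, 0.0439]
eef_rot: [0.744, 0.668, 0.001, 0.002]
contact_force: [10.5, -0.4, -2.0]
gripper_width: 0.0212
```

apply_moves --moves '[0,0,0,-0.04,0.004,0,255,0,0,0,-0.04,0.004,0,255]'

```text
time_s: 21.12
ee_pos: [0.5164, -0.0253, 0.044]
eef_rot: [0.744, 0.668, 0.002, 0.002]
contact_force: [11.1, -0.2, -1.7]
gripper_width: 0.0209
```

Now I'll hold at about 11–12 N.

apply_moves --moves '[0,0,0,-0.02,0.002,0,255,0,0,0,-0.02,0.002,0,255,0,0,0,-0.02,0.002,0,255]'

```text
time_s: 21.5
ee_pos: [0.5163, -0.0253, 0.044]
eef_rot: [0.744, 0.668, 0.002, 0.003]
contact_force: [11.6, -0.1, -2.4]
gripper_width: 0.0212
```

apply_moves --moves '[0,0,0,0,0,0,255,0,0,0,0,0,0,255,0,0,0,0,0,0,255]'

```text
time_s: 21.88
ee_pos: [0.5163, -0.0253, 0.044]
eef_rot: [0.744, 0.668, 0.002, 0.003]
contact_force: [11.6, -0.1, -2.9]
gripper_width: 0.0209
```

Run:
```python
from h import *
np.set_printoptions(precision=4,suppress=True)
for i in range(3):
    D=both('a11',X=(0.604,-0.035,.034),w=35,f=8); s=env.state(); print(s['ee_pos'],s['contact_force'],s['torque'],s['time_s'])
```

```text
[ 0.5163 -0.0253  0.044 ] [11.7919 -0.5021 -3.3445] [-0.0192 -2.4778  0.1049] 21.975
[ 0.5163 -0.0253  0.044 ] [11.7827 -0.1657 -2.4743] [-0.0674 -2.4638  0.0523] 22.075
[ 0.5163 -0.0253  0.044 ] [11.027   0.8119 -3.0458] [-0.0394 -2.4246  0.0515] 22.175
```

View pics/a11side.png

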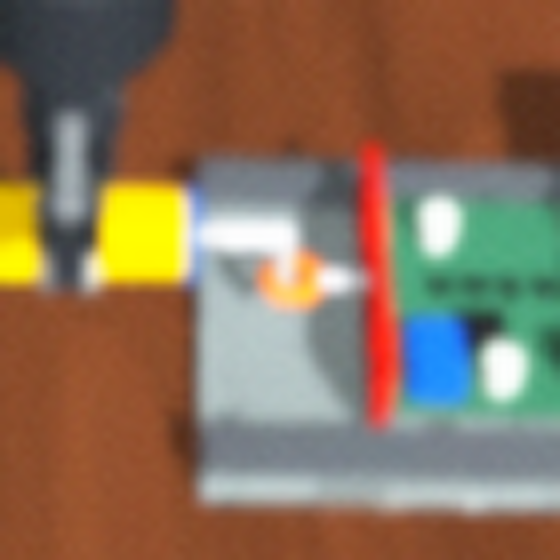

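View pics/a11scene.png

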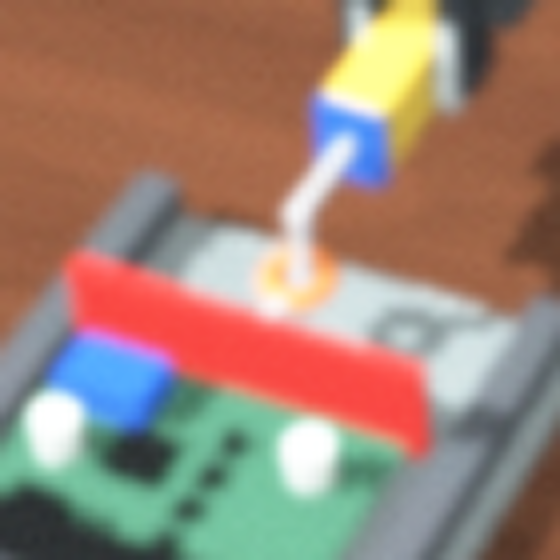

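I held about 11.6 N for over 0.6 s with the drawer still and the pin in the ring. Now I'll unload, centre the pin in the hole and lift.

apply_moves --moves '[0,0,0,0.1,-0.01,0,255,0,0,0,0.2,-0.02,0,255,0,0,0,0.3,-0.03,0,255,0,0,0,0.4,-0.04,0,255,0,0,0,0.5,-0.05,0,255,0,0,0,0.55,-0.055,0,255,0,0,0,0.55,-0.055,0,255]'

```text
time_s: 23.05
ee_pos: [0.5194, -0.0255, 0.0432]
eef_rot: [0.744, 0.668, 0.0, 0.001]
contact_force: [0.2, -0.1, -1.7]
gripper_width: 0.021
```

apply_moves --moves '[0,0,0,0,0,0.1,255,0,0,0,0,0,0.2,255,0,0,0,0,0,0.3,255]'

```text
time_s: 23.42
ee_pos: [0.5195, -0.0255, 0.0464]
eef_rot: [0.744, 0.668, 0.0, 0.001]
contact_force: [-0.6, 1.2, -0.7]
gripper_width: 0.0213
```

Run:
```python
from h import *
np.set_printoptions(precision=4,suppress=True)
rv,s=fix(84); print(rv,s['ee_pos'],s['contact_force'],s['torque'],s['time_s'])
D=both('a12',X=(0.604,-0.035,.034),w=25,f=11)
```

```text
[0.0011 0.0016 0.0023] [ 0.5195 -0.0255  0.0464] [-0.6334  1.1728 -0.7462] [0.0267 0.0159 0.009 ] 23.425
```

View pics/a12side.png

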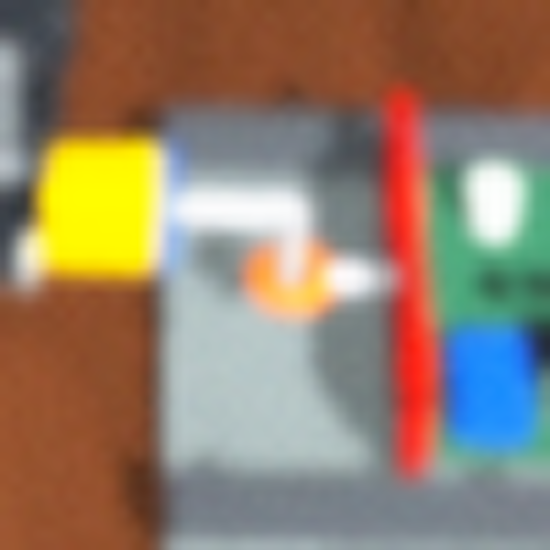

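View pics/a12scene.png

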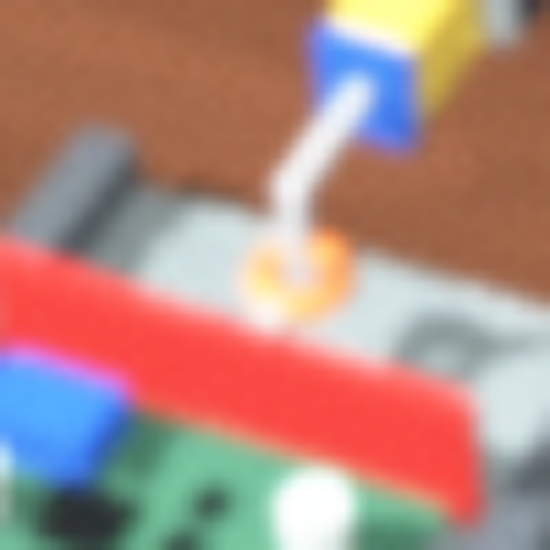

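No load shows now and the pin is mid-hole, so I'll lift out.

apply_moves --moves '[0,0,0,0,0,0.2,255,0,0,0,0,0,0.5,255,0,0,0,0,0,0.8,255,0,0,0,0,0,1.2,255,0,0,0,0,0,1.7,255]'

```text
time_s: 24.15
ee_pos: [0.5195, -0.0255, 0.0636]
eef_rot: [0.744, 0.668, 0.0, 0.001]
contact_force: [0.3, -0.2, -0.9]
gripper_width: 0.021
```

apply_moves --moves '[0,0,0,0,0,1,255,0,0,0,0,0,3,255,0,0,0,0,0,6,255,0,0,0,0,0,6,255]'

```text
time_s: 24.65
ee_pos: [0.5207, -0.0258, 0.1256]
eef_rot: [0.744, 0.668, 0.001, 0.002]
contact_force: [1.3, -0.1, -1.5]
gripper_width: 0.0212
```

Run:
```python
from h import *
np.set_printoptions(precision=4,suppress=True)
rv,s=fix(100.5); print(rv,s['ee_pos'],s['contact_force'],s['torque'],s['time_s'])
p=snap('side','side13')
for l in('eye','drawer','housing'): print(l,[(np.round(r['centre'],4),round(r['conf'],2)) for r in env.tip_of(l,p)][:3])
```

```text
[0.0011 0.0055 0.2903] [ 0.5207 -0.0258  0.1256] [ 1.2629 -0.1125 -1.4856] [ 0.0369 -0.0512  0.0312] 24.65
eye [(array([ 0.6026, -0.0351,  0.0326]), 0.67), (array([ 0.226 , -0.1405,  0.024 ]), 0.66)]
drawer [(array([ 0.2568, -0.1407,  0.0025]), 0.94), (array([ 0.6326, -0.0404,  0.0067]), 0.76)]
housing [(array([ 0.7041, -0.0448, -0.0035]), 0.69), (array([ 0.465 , -0.3332, -0.0018]), 0.19)]
```

View pics/side13.png

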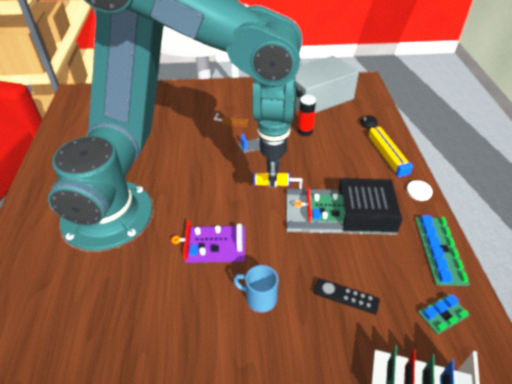

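The drawer is out, with its ring at about (296,203), and the hook is free. I'll carry it back to the cradle.

apply_moves --moves '[0,0,0.03,0,2,0,255,0,0,0.08,-0.5,6,0,255,0,0,0.13,-1,11,0,255,0,0,0.18,-1.5,16,0,255,0,0,0.23,-2,21,0,255,0,0,0.29,-2.5,26,0,255,0,0,0.29,-3,30,0,255,0,0,0.29,-3.2,33.1,-1,255,0,0,0.29,-3.2,33.1,-3,255,0,0,0.29,-3.2,33.1,-4,255]'

```text
time_s: 26.1
ee_pos: [0.4866, 0.3053, 0.0817]
eef_rot: [0.639, 0.769, -0.001, 0.0]
contact_force: [0.7, -0.4, -0.8]
gripper_width: 0.0214
```

apply_moves --moves '[0,0,0,0,0,0,255,0,0,0,0,0,0,255]'

```text
time_s: 26.35
ee_pos: [0.4879, 0.3052, 0.0838]
eef_rot: [0.64, 0.769, 0.001, 0.001]
contact_force: [-0.4, -0.9, -1.2]
gripper_width: 0.021
```

Run:
```python
from h import *
np.set_printoptions(precision=4,suppress=True)
rv,s=fix(100.5); print(rv,s['ee_pos'],s['contact_force'],s['torque'],s['time_s'])
p=snap('wrist','wrist14'); print(p['cam_to_world'])
D=both('a14',X=(0.5,.305,.06),w=45,f=6)
```

```text
[0.0004 0.0023 0.0009] [0.4879 0.3052 0.0838] [-0.4359 -0.9245 -1.2432] [ 0.005   0.0422 -0.0026] 26.35
[[-0.1812 -0.9492 -0.2573  0.423 ]
 [ 0.9835 -0.1752 -0.0459  0.2937]
 [-0.0015 -0.2614  0.9652  0.2256]
 [ 0.      0.      0.      1.    ]]
```

View pics/wrist14.png

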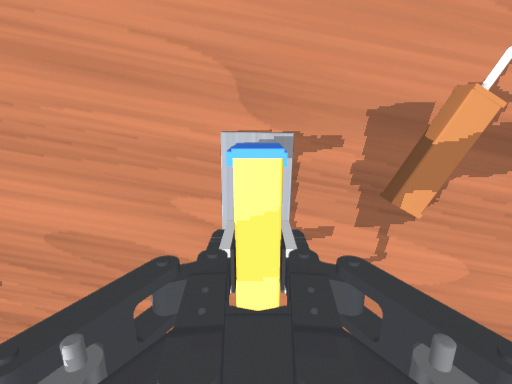

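View pics/a14side.png

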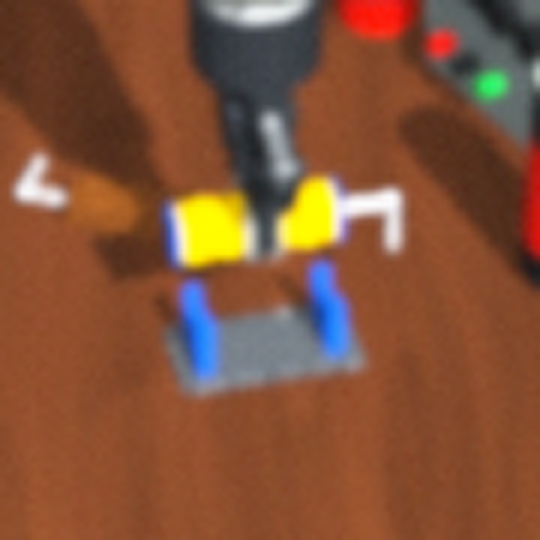

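View pics/a14scene.png

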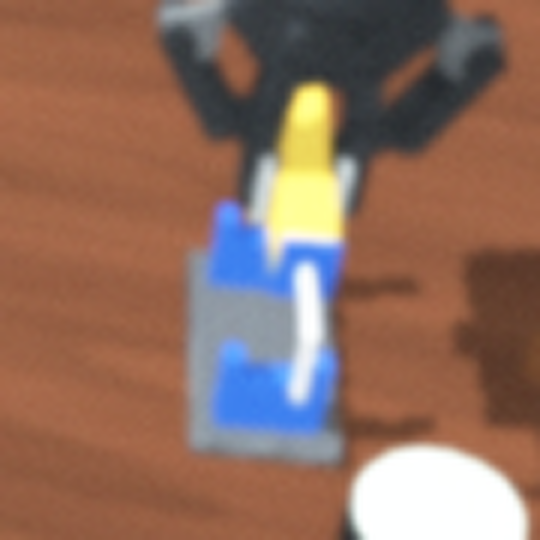

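The wrist view shows the handle in the same place between the fingers as at pick-up, and centred over the cradle. I'll lower it.

apply_moves --moves '[0,0,0,0.02,0,-1,255,0,0,0,0.02,0,-2,255,0,0,0,0.02,0,-3,255,0,0,0,0.02,0,-3.8,255,0,0,0,0.02,0,-4.4,255,0,0,0,0.02,0,-4.7,255,0,0,0,0.02,0,-4.85,255,0,0,0,0.02,0,-4.95,255,0,0,0,0.02,0,-4.95,255]'

```text
time_s: 27.62
ee_pos: [0.4878, 0.3055, 0.0339]
eef_rot: [0.64, 0.769, 0.0, 0.001]
contact_force: [-0.8, 0.0, -1.3]
gripper_width: 0.0212
```

apply_moves --moves '[0,0,0,0,0,-0.03,255,0,0,0,0,0,-0.06,255]'

```text
time_s: 27.88
ee_pos: [0.4878, 0.3055, 0.0332]
eef_rot: [0.64, 0.769, 0.0, 0.001]
contact_force: [-0.1, -0.1, -2.8]
gripper_width: 0.0211
```

Run:
```python
from h import *
np.set_printoptions(precision=4,suppress=True)
rv,s=fix(100.5); print(rv,s['ee_pos'],s['contact_force'],s['torque'],s['time_s'])
D=both('a15',X=(0.5,.305,.04),w=40,f=7)
```

```text
[0.0006 0.0019 0.0003] [0.4878 0.3055 0.0332] [-0.0937 -0.1255 -2.7725] [-0.0374 -0.0195 -0.0011] 27.875
```

View pics/a15side.png

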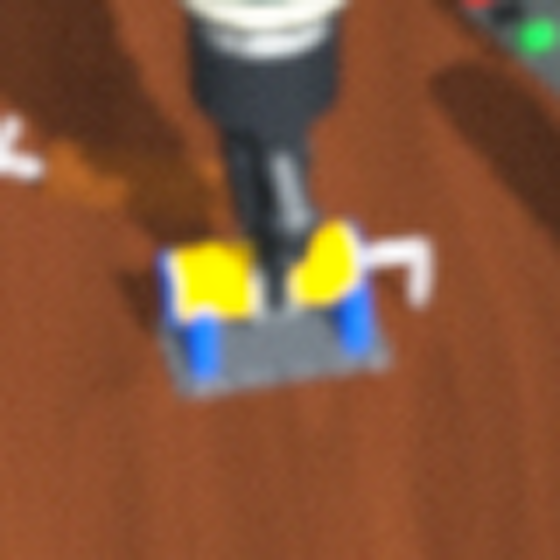

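View pics/a15scene.png

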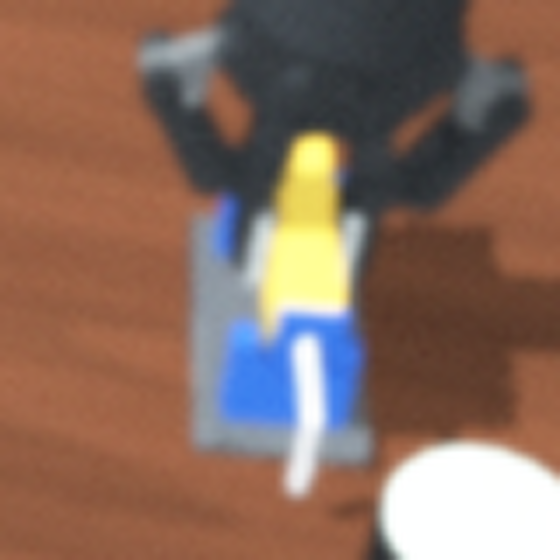

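The handle is between the lips and just above the saddles. I'll lower the last fraction of a millimetre.

apply_moves --moves '[0,0,0,0,0,-0.03,255,0,0,0,0,0,-0.06,255]'

```text
time_s: 28.22
ee_pos: [0.4878, 0.3055, 0.0328]
eef_rot: [0.64, 0.769, 0.0, 0.001]
contact_force: [-2.7, -0.9, 6.3]
gripper_width: 0.0213
```

Seated, with about 6 N upward, as at pick-up. Opening now.

apply_moves --moves '[0,0,0,0,0,0,170,0,0,0,0,0,0,120,0,0,0,0,0,0,60,0,0,0,0,0,0,0,0,0,0,0,0,0,0,0,0,0,0,0,0,0,0,0,0,0,0,0,0]'

```text
time_s: 29.1
ee_pos: [0.4877, 0.3054, 0.0326]
eef_rot: [0.64, 0.769, 0.0, 0.001]
contact_force: [0.2, -0.1, -0.5]
gripper_width: 0.0856
```

apply_moves --moves '[0,0,0,0,0,1,0,0,0,0,0,0,3,0,0,0,0,0,0,6,0,0,0,0,0,0,10,0,0,0,0,0,0,14,0,0,0,0,0,0,14,0,0,0,0,0,0,14,0]'

```text
time_s: 29.98
ee_pos: [0.4876, 0.3054, 0.1725]
eef_rot: [0.64, 0.769, 0.0, 0.001]
contact_force: [-0.8, 0.1, -0.7]
gripper_width: 0.0854
```

Run:
```python
from h import *
np.set_printoptions(precision=4,suppress=True)
rv,s=fix(100.5); print(rv,s['ee_pos'],s['contact_force'],s['gripper_width'],s['time_s'])
for n in('wrist','side','scene'):
    p=snap(n,n+'16')
    for l in('hook_grip','hook_tip','cradle','eye','housing','mug','can','remote'): print(n,l,[(np.round(r['centre'],4),round(r['conf'],2)) for r in env.tip_of(l,p)][:3])
    if n!='wrist': zoom(p,np.array([.5,.305,.04]),'a16'+n,40,7)
```

```text
[0.0007 0.0017 0.0003] [0.4876 0.3054 0.1725] [-0.8333  0.0553 -0.671 ] 0.0853667993046889 29.975
wrist hook_grip [(array([0.4242, 0.442 , 0.0103]), 0.97), (array([0.4911, 0.3015, 0.0498]), 0.87)]
wrist hook_tip [(array([0.351 , 0.4998, 0.0093]), 0.76)]
wrist cradle [(array([ 0.4889,  0.3013, -0.0034]), 0.87)]
wrist eye []
wrist housing []
wrist mug []
wrist can []
wrist remote []
side hook_grip [(array([0.4269, 0.4408, 0.01  ]), 0.64), (array([0.4864, 0.3075, 0.0516]), 0.63)]
side hook_tip [(array([0.5725, 0.3202, 0.0131]), 0.7), (array([0.3523, 0.5025, 0.009 ]), 0.61)]
side cradle [(array([ 0.4948,  0.303 , -0.004 ]), 0.55)]
side eye [(array([ 0.6029, -0.0356,  0.031 ]), 0.93), (array([ 0.2304, -0.1424,  0.0263]), 0.63)]
side housing [(array([ 0.7012, -0.0465, -0.0002]), 0.65)]
side mug [(array([ 0.4623, -0.3367,  0.0006]), 0.83)]
side can [(array([0.6868, 0.3693, 0.0029]), 0.63)]
side remote [(array([ 0.6901, -0.3507,  0.0003]), 0.91)]
scene hook_grip [(array([0.4214, 0.4419, 0.012 ]), 0.93), (array([0.4833, 0.3015, 0.0489]), 0.56)]
scene hook_tip [(array([0.3512, 0.4991, 0.0111]), 0.75), (array([0.5705, 0.3175, 0.0078]), 0.67)]
scene cradle [(array([0.4879, 0.3065, 0.0019]), 0.66)]
scene eye [(array([ 0.6039, -0.038 ,  0.0354]), 0.79), (array([ 0.2258, -0.1428,  0.0272]), 0.74)]
scene housing [(array([ 0.7053, -0.0444, -0.003 ]), 0.92), (array([0.6898, 0.372 , 0.0034]), 0.38)]
scene mug [(array([ 0.464 , -0.334 , -0.0012]), 0.58), (array([ 0.6357, -0.0374,  0.0083]), 0.38)]
scene can [(array([0.694 , 0.3717, 0.0037]), 0.85)]
scene remote [(array([ 0.6844, -0.347 , -0.0013]), 0.79)]
```

View pics/wrist16.png

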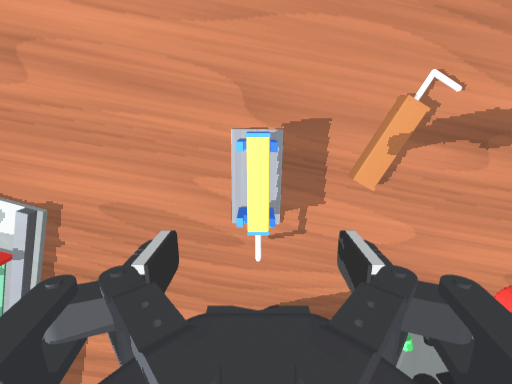

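View pics/a16side.png

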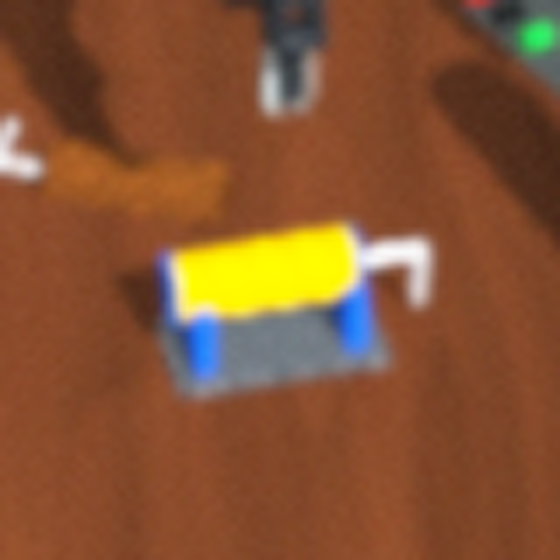

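View pics/scene16.png

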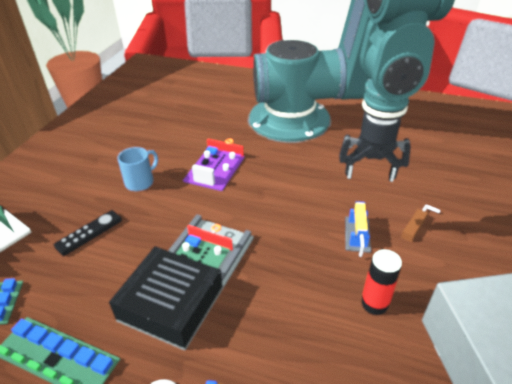

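The hook lies in the cradle, level and centred: wrist view (258,185), with the cradle base centred at (257,175). The drawer is out, and the mug, can and remote have not moved. Handing in.

```bash
python3 -c "
from rig import env
print(env.finish_job()); print(env.state()['time_s'])"
```

```text
the job is handed in; nothing more can be done
None
the job is handed in; nothing more can be done
```

The task is done and handed in at about 30 s of the 69 s allowed; the hand-in gives no verdict.

**What I did:** I took the yellow hook from its cradle and put its pin into the ring of the red-fronted drawer. I pulled slowly until I felt the stop, with the ring at about x = -100 mm in the case frame. I raised the pull in small steps and held it for more than 0.6 s. The wrist sensor read 11.0–11.8 N along the pull there, and no reading during the pull was higher. Then I centred the pin, lifted it out and laid the hook back in its cradle.

**Last checks:**
- **Drawer:** the ring stayed at x ≈ 0.603 m in the world, about 100 mm out against the 85 mm needed.
- **Hook:** it lies level between the cradle's lips, pointing the same way as before. The networks put its handle 48.9–51.6 mm over the table and within about 9 mm of the cradle's middle lengthwise.
- **Other things:** the mug, can and remote show no shift beyond the roughly 4 mm noise, and the gripper is open 14 cm above the cradle.

**Disagreements:**
- **Hook in cradle:** single-camera readings of the handle and cradle scatter by 4–6 mm. I relied on the close wrist view and on putting the hook back at the pose where I gripped it.
- **Joint 6:** early on it reached the end of its range during the first turn. I reversed at once and saw no error.

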